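# Shear the top spotting plate onto the inspection stand

## Task

Slide the top porcelain spotting plate sideways off its stack and across onto the inspection stand beside it, without lifting it and leaving the other plates of the stack where they are. Push it gently square against the sprung black strip of the stop bar until the strip is fully in and the plate is firmly home, keep it pressed for about a second, then back away and leave it resting against the strip. Disturb nothing else on the bench.

Things in the scene. Friction and masses are not known exactly. Their poses are not given: they have to be found in the camera images.
- plate_top: Top one of four stacked white porcelain plates, its 4 x 3 wells seen (as good as flat). 110 mm along its x, 100 along y, 12 thick, 0.2 to 0.4 kg. Origin: centre of its underside, 42 mm above the table at the start. It travels along its +y onto the stand; its -y side is the face to push; sliding takes 1 to 4 N. Never raise it more than 10 mm or tip it more than 0.15 rad.
- plate_b: Second plate of the stack, same size, directly under plate_top (top face 42 mm above the table). Must not be moved by more than 5 mm. Origin: centre of its underside.
- plate_c: Third plate of the stack, same size. Must not be moved by more than 5 mm. Origin: centre of its underside.
- plate_d: Lowest plate of the stack, same size, on a fixed cork mat 118 x 108 mm, 6 mm thick. Must not be moved by more than 5 mm. Origin: centre of its underside.
- stand: Fixed inspection stand with a dark steel top, 280 mm along its x, 220 along y, 40 high: 2 mm lower than the underside of plate_top. Origin: centre of its underside. Its -y edge faces the stack across a gap of 4 to 22 mm; the stack may be turned up to 0.13 rad against it.
- stop: Fixed rail (origin: centre of its underside, long axis x) on the stand. It carries a parallel aluminium bar with a black contact strip, 140 mm long, 14 high, clamped anywhere: strip face at y = -63 to -23 mm of the rail; only the rail is measured. The strip springs in 3 mm at under 1.5 N and follows the plate back; then it is rigid. Home = over 3.5 N for 0.5 s; over 14 N chips the plate.
- vial: Small amber vial, 24 mm in diameter, 45 mm high, standing on the stand near the middle of its +x end, where it must stay. Origin: centre of its underside.
- beaker: Small glass beaker, 56 mm in diameter, 70 mm high, on the table on the +x side of the stack. To be left alone. Origin: centre of its underside.
- jar: Clear jar with a black cap, 54 mm in diameter, 75 mm high, on the table beyond the stand's +y side. To be left alone. Origin: centre of its underside.
- amber: Amber jar with a black cap, 60 mm in diameter, 85 mm high, beside the clear jar. To be left alone. Origin: centre of its underside.
- spatula: Slim flat steel laboratory spatula, 150 mm long, 14 wide, 4 thick, lying on the table beyond the stand's +x end. To be left alone. Origin: the middle of its underside; long axis x.
- weight: Brass cylinder weight, 36 mm in diameter, 30 mm high, standing on the stand near the middle of its -x end, where it must stay. Origin: centre of its underside.

How it is judged:
By the outcome, as a careful person would: the job done as asked, in the order asked, and still so for the second after the job is handed in, with the robot touching nothing.
It also fails if it takes over 54 s, if anything falls off the work surface, if the arm or the gripper's body presses on something with over 40 N, if the wrist force passes 120 N, or if a joint passes its speed limit or range.

## Robot

A 6-joint arm with a two-finger parallel gripper is mounted at the origin on the work surface. World frame = base frame: x ahead of the robot, y to its left, z up, the work surface at z = 0. Lengths are in m, angles in rad, forces in N, time in s.
With the tool pointing down it reaches from about 0.375 to 0.9 m from the base axis. Payload 3.1 kg.
Tool frame: the origin (TCP) lies where the fingers leave the gripper's body, on its centre line; the fingertips stand 73 mm ahead of it and the grasp point (between the pads) lies 54 mm ahead of it; z points along the fingers, y is the line along which they close (so a half turn about z gives the same grasp; the last joint's range is limited). The gripper opens to 85 mm and grips with 20 to 120 N. Pads are 22 mm wide; open, the fingers measure 114 mm over their backs; the gripper's body (76 mm by 85 mm) begins 54 mm behind the grasp point. The pads swing forward as they close: fully open they stand 13 mm farther back than shut.
Start: joints at [-1.448, 0.527, 1.433, -0, 1.181, -0.178], TCP at [0.185, -0.597, 0.304] pointing down, gripper open.
Joint ranges: [-3.08, 3.08], [-0.75, 2.2], [0.22, 2.44], [-1.43, 4.57], [0, 2.65], [-2.85, 2.85]. Speed limits (rad/s): [2.79, 2.79, 3.14, 3.14, 3.14, 3.14].

## Interface

Orientations are given as a unit quaternion [x, y, z, w].
In Python, from station import manip gives the robot as it stands.
- The arm moves only by the shell command python3 -m crank 'ROWS' [FORCE]. ROWS is JSON, a list of rows, each an object with "dp": the shift along the tool's x, y, z normalised to -1 to 1, where 1 is 50 cm, a list of three; "delta_rot": the turn, a rotation vector about the tool's x, y, z normalised to -1 to 1, where 1 is 2 pi rad, a list of three; "fingers": the opening, from -1 (shut) to 1 (fully open). A call has 1 to 12 rows; each row shifts and turns the commanded pose from where the row before left it, along the tool's axes as they then stand; what a row does not reach is not made up. A row lasts 1/12 s, in which the tool goes at most 41.7 mm and 7.16 degrees, less where a joint would pass 70% of its speed; a pose out of reach is approached as far as the arm can. A call with a number of a shift or a turn outside -1 to 1 is refused whole. A call with a gripper value outside its range is refused whole. The fingers move at their own pace and stop on an object; FORCE is the grip in N (left out, the last holds). Time passes only in rows, so rows that do not move let the fingers close. It gives the time, the measured TCP pose, the force, the opening and the grip force at its end, in the units of the state.
- manip.sense(): the state, without advancing time (a new reading comes with each control period).
- manip.snapshot(name): name is "scene" or "top"; returns (picture, depth): 384x512x3 uint8, red, green, blue; 384x512 float32, m along the optical axis (not along the pixel's ray), 0 where there is no reading.
- manip.camera_model(name): a dict with "fx", "fy", "cx", "cy" (pixels), "origin" and "attitude" of the camera in the world. Camera axes: x right, y up, looking along -z (the intrinsics and any distortion apply to the point x, -y, -z); pixel columns grow to the right and rows downward; lengths in m; the calibration is good to about 2 mm. A picture is of the moment at which its call begins. camera_model takes no time and is no camera call.
- manip.sign_off(): hands the job in; it is judged then, once.
The state is a dict: "t": time; "q": joint angles; "qd": joint speeds; "tau": joint torques, N m; "tcp_pos": TCP position; "tool_rot": TCP orientation; "force": force on the tool from outside, world axes, zero at the start; "ft_torque": the same for the moment, N m; "finger_gap": opening from 0.0 (shut) to 1.0 (fully open); "gripper_force": force on a finger pad.
Only numpy, scipy, OpenCV 4.12 (cv2) and the standard library are available. Lean on these libraries where they do the work, as an engineer would, in place of code of your own. Each camera call takes 0.05 s, during which the arm holds its last target. There are 200 camera calls.

## Working session

There is one attempt and no reset: what is moved stays moved. The work goes in short steps, Python scripts to look and compute and a shell command to move; the robot and the scene stay as the last step left them, time stands still between calls to the robot, and variables do not carry over. Pictures are saved under pics/ and viewed, at most 11 in all, crops included, and the job is handed in when it is done.

```bash
mkdir -p pics; ls; python3 - <<'E'
from station import manip
import cv2,numpy as np
for n in("scene","top"):
    p,d=manip.snapshot(n); np.savez(f"{n}0.npz",p=p,d=d); cv2.imwrite(f"pics/{n}0.png",p[:,:,::-1]); print(n,manip.camera_model(n))
s=manip.sense();print({k:np.round(v,3) for k,v in s.items()})
E
```

```text
pics
scene {'fx': 370.8380584768552, 'fy': 370.8380584768552, 'cx': 255.5272073646062, 'cy': 188.05998309397245, 'origin': array([ 0.94174207, -0.22688846,  0.54187913]), 'attitude': array([0.3558091 , 0.13112522, 0.31343578, 0.87061132])}
top {'fx': 386.6571497570501, 'fy': 386.6571497570501, 'cx': 252.65924255305958, 'cy': 196.59368955567874, 'origin': array([0.53161907, 0.14238321, 0.90891195]), 'attitude': array([ 0.03689454, -0.0312055 , -0.69910995,  0.71337948])}
{'t': np.float64(0.1), 'q': array([-1.448,  0.528,  1.434,  0.   ,  1.181, -0.178]), 'qd': array([ 0.001, -0.002, -0.002, -0.   ,  0.   , -0.   ]), 'tau': array([ 1.0000e-03, -4.4330e+01, -1.7859e+01, -0.0000e+00,  4.0000e-03,
       -0.0000e+00]), 'tcp_pos': array([ 0.185, -0.596,  0.303]), 'tool_rot': array([ 0.989,  0.15 ,  0.   , -0.001]), 'force': array([-0.471, -0.549, -0.421]), 'ft_torque': array([ 0.008, -0.026, -0.043]), 'gripper_force': np.float64(0.0), 'finger_gap': np.float64(1.004)}
```

View pics/top0.png

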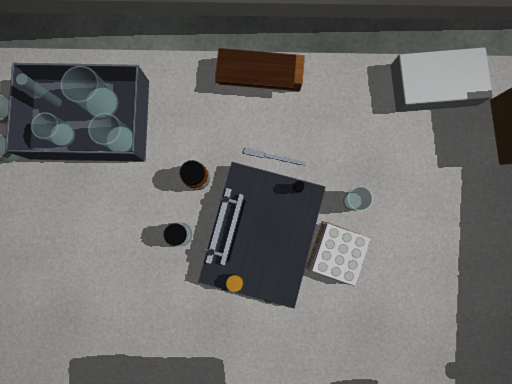

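View pics/scene0.png

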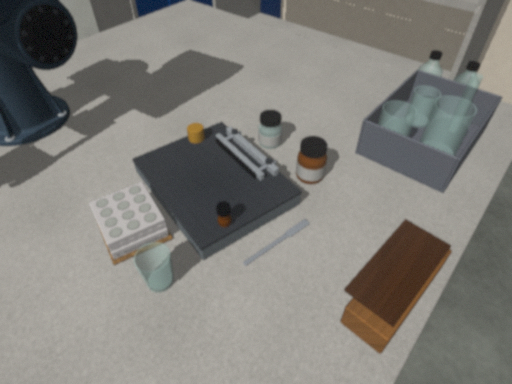

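The top view shows the plate stack around px (340,253), the stand at (262,235), the rail and bar at (225,228), the vial at (298,187), the weight at (234,284) and the beaker at (358,199). The scene view shows the same layout with the push side clear. Next I'll measure.

```bash
cat > h.py <<'E'
import numpy as np,cv2
from station import manip
from scipy.spatial.transform import Rotation as R
def ray(n,u,v,z):
    c=manip.camera_model(n);M=R.from_quat(c["attitude"]).as_matrix()
    uv=np.stack([np.ravel(u),np.ravel(v)],1).astype(float)
    d=np.stack([(uv[:,0]-c["cx"])/c["fx"],-(uv[:,1]-c["cy"])/c["fy"],-np.ones(len(uv))],1)@M.T
    o=c["origin"];return o+d*((z-o[2])/d[:,2])[:,None]
def cloud(n,d):
    c=manip.camera_model(n);M=R.from_quat(c["attitude"]).as_matrix()
    v,u=np.mgrid[:d.shape[0],:d.shape[1]]
    P=np.stack([(u-c["cx"])/c["fx"]*d,-(v-c["cy"])/c["fy"]*d,-d],-1)@M.T+c["origin"]
    return P
def big(m):
    cs,_=cv2.findContours(m.astype(np.uint8),cv2.RETR_EXTERNAL,cv2.CHAIN_APPROX_NONE);return max(cs,key=cv2.contourArea)
def rect(n,m,z):
    c=big(m)[:,0]; P=ray(n,c[:,0],c[:,1],z)[:,:2]
    r=cv2.minAreaRect((P*1000).astype(np.float32)); return r,cv2.boxPoints(r)
E
python3 - <<'E'
from h import *
for n in("top","scene"):
    f=np.load(n+"0.npz");p,d=f["p"],f["d"];P=cloud(n,d)
    hsv=cv2.cvtColor(p,cv2.COLOR_RGB2HSV);w=(hsv[...,2]>150)&(hsv[...,1]<60)
    if n=="top":
        roi=np.zeros(w.shape,bool);roi[215:290,305:375]=1
        wm=(hsv[...,2]>0)&(P[...,2]>.047)&(P[...,2]<.062)&roi
        print("plate depth",rect(n,wm,.054),np.median(P[wm][:,2]))
        wm=(p.min(2)>150)&roi; print("plate col",rect(n,wm,.054),np.median(P[wm][:,2]))
        roi[:]=0;roi[160:310,190:330]=1
        sm=(p.max(2)<75)&roi&(P[...,2]>.03); sm=cv2.morphologyEx(sm.astype(np.uint8),cv2.MORPH_CLOSE,np.ones((25,25)))
        print("stand",rect(n,sm,.04),np.median(P[sm>0][:,2]))
        cv2.imwrite("pics/topc.png",cv2.resize(p[155:315,190:390,::-1],None,fx=4,fy=3.75,interpolation=cv2.INTER_CUBIC))
    else: 
        roi=np.zeros(w.shape,bool);roi[180:260,85:170]=1
        wm=(P[...,2]>.047)&(P[...,2]<.062)&roi&(p.min(2)>120);print("scene plate",rect(n,wm,.054),np.median(P[wm][:,2]))
        cv2.imwrite("pics/scenec.png",cv2.resize(p[110:210,190:320,::-1],None,fx=6,fy=6,interpolation=cv2.INTER_CUBIC))
E
```

```text
plate depth (((492.2455139160156, -44.17163848876953), (100.9976806640625, 109.75949096679688), 72.09053802490234), array([[ 424.49597 ,  -75.34721 ],
       [ 528.9369  , -109.09976 ],
       [ 559.99506 ,  -12.996063],
       [ 455.55414 ,   20.756485]], dtype=float32)) 0.054980084181892486
plate col (((503.1568298339844, -67.62809753417969), (132.33111572265625, 149.67965698242188), 71.77466583251953), array([[ 411.3778  , -107.067856],
       [ 553.54865 , -153.8809  ],
       [ 594.93585 ,  -28.18834 ],
       [ 452.765   ,   18.62471 ]], dtype=float32)) 0.054084512595824585
stand (((540.98291015625, 160.44552612304688), (334.41766357421875, 278.7962341308594), 76.1144027709961), array([[365.531   ,  31.576385],
       [636.17993 , -35.33026 ],
       [716.4348  , 289.31467 ],
       [445.7859  , 356.2213  ]], dtype=float32)) 0.04088951346812042
scene plate (((495.8431396484375, -46.621238708496094), (99.5709457397461, 116.76537322998047), 72.07736206054688), array([[ 424.973   ,  -76.024506],
       [ 536.0721  , -111.957016],
       [ 566.71326 ,  -17.217972],
       [ 455.6142  ,   18.714539]], dtype=float32)) 0.05447280287113487
```

View pics/topc.png

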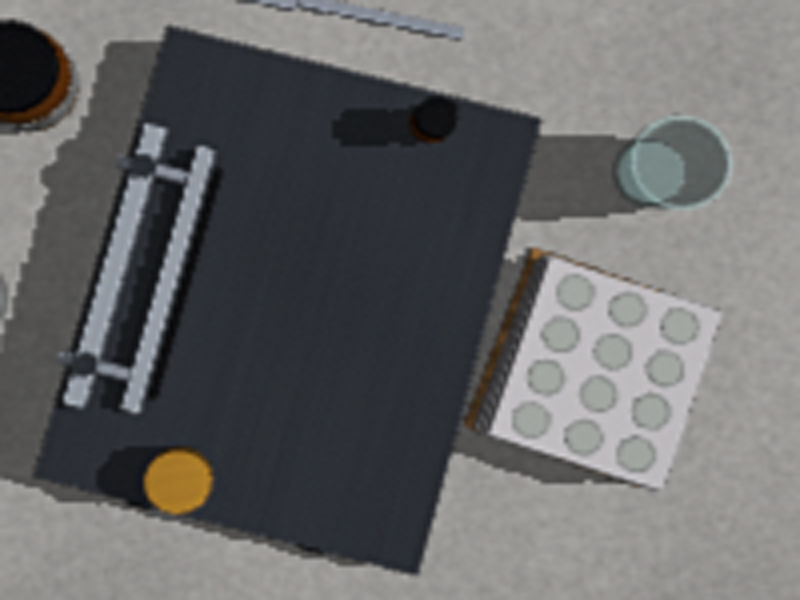

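View pics/scenec.png

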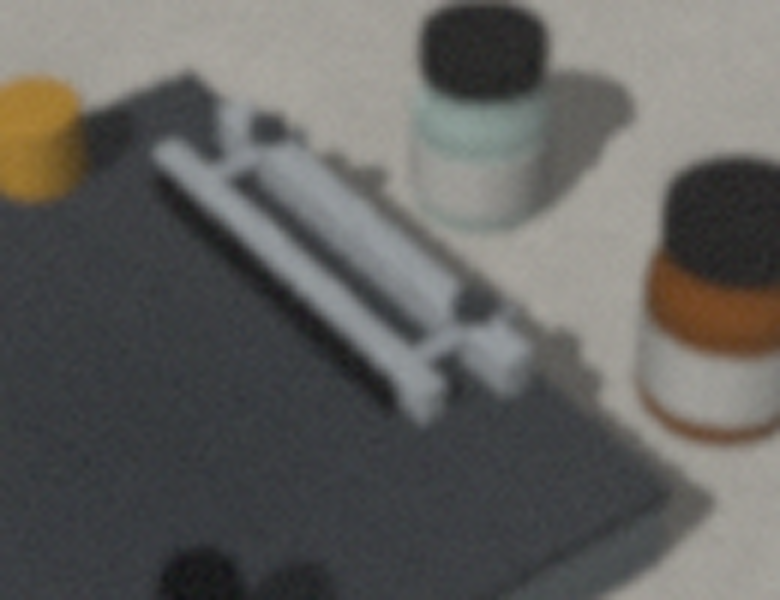

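The crops show the stand corners, the plate corners, and the bar's front edge from crop px (215,150) to (140,412). The strip is shadowed dark on the stack side of the bar. I'll turn these into positions.

```bash
python3 - <<'E'
from h import *
f=np.load("top0.npz");p,d=f["p"],f["d"];P=cloud("top",d)
def pt(L,z): L=np.array(L,float);return ray("top",190+(L[:,0]+.5)/4-.5,155+(L[:,1]+.5)/3.75-.5,z)[:,:2]*1000
def ang(a,b): return np.degrees(np.arctan2(*(b-a)[::-1]))
S=pt([(168,28),(540,120),(418,573),(35,478)],.04);print("stand",S.round(1),S.mean(0),"xdir",ang(S[2],S[1]),ang(S[3],S[0]),"ydir",ang(S[1],S[0]),ang(S[2],S[3]),np.linalg.norm(S[1]-S[2]),np.linalg.norm(S[0]-S[1]))
roi=np.zeros(d.shape,bool);roi[180:270,200:248]=1
m=roi&(p.min(2)>100)&(P[...,2]>.045)
n,l,st,c=cv2.connectedComponentsWithStats(m.astype(np.uint8))
for i in range(1,n):
    if st[i,4]>20: 
        z=np.median(P[l==i][:,2]);q=P[l==i];print(st[i],z,np.percentile(q[:,2],[5,95]))
        r=rect("top",l==i,z);print(r)
# profile across bar in stand axes
th=np.radians((ang(S[2],S[1])+ang(S[3],S[0]))/2);ex=np.array([np.cos(th),np.sin(th)]);ey=np.array([-ex[1],ex[0]])
q=P[170:300,195:330].reshape(-1,3);col=p[170:300,195:330].reshape(-1,3).min(1)
rel=q[:,:2]-S.mean(0)/1000;x=rel@ex;y=rel@ey
print(np.degrees(th),ey)
for yy in np.arange(0,.11,.004):
    k=(abs(x)<.04)&(abs(y-yy)<.002)
    if k.any(): print(round(yy,3),np.percentile(q[k,2],[10,50,90]).round(4),np.median(col[k]))
E
```

```text
stand [[693.5 199.8]
 [641.4 -11.9]
 [372.9  54.2]
 [423.1 266.4]] [532.72413809 127.12381818] xdir -13.84253181080497 -13.84619451421453 ydir 76.1649284778996 76.6988197804847 276.471889806368 218.04341170122257
[224 188   7   9  41] 0.0565272718137344 [0.05488885 0.05873866]
(((623.106689453125, 206.3065643310547), (11.31261920928955, 16.745393753051758), 77.06591796875), array([[613.68036, 202.66782],
       [630.0009 , 198.91971],
       [632.533  , 209.94531],
       [616.21246, 213.69342]], dtype=float32))
[214 194  29  71 357] 0.05545250724794526 [0.05234876 0.05810774]
(((544.3914794921875, 204.1007537841797), (28.47655487060547, 158.91238403320312), 75.995361328125), array([[463.85135, 209.51413],
       [618.0402 , 171.05725],
       [624.93164, 198.68738],
       [470.74274, 237.14426]], dtype=float32))
[210 202  18  49 261] 0.05644601869252408 [0.05345185 0.05894423]
(((549.0845336914062, 224.26283264160156), (12.144582748413086, 108.91787719726562), 75.67416381835938), array([[494.81653, 231.85446],
       [600.34753, 204.90427],
       [603.35254, 216.6712 ],
       [49
[... 641 characters left out ...]
0.0406 0.0426] 43.0
0.032 [0.0388 0.0404 0.0417] 44.0
0.036 [0.0387 0.041  0.043 ] 44.5
0.04 [0.0389 0.0408 0.0429] 44.0
0.044 [0.0387 0.0404 0.0427] 44.0
0.048 [0.0388 0.0408 0.0427] 45.0
0.052 [0.0386 0.0408 0.0428] 45.0
0.056 [0.0391 0.0416 0.0553] 29.5
0.06 [0.0408 0.0542 0.0562] 16.0
0.064 [0.0396 0.0537 0.0575] 117.5
0.068 [0.054  0.0558 0.0575] 150.0
0.072 [0.0537 0.0557 0.0576] 144.0
0.076 [0.0394 0.0412 0.0428] 24.0
0.08 [0.0391 0.0405 0.0429] 23.0
0.084 [0.0385 0.0402 0.042 ] 27.0
0.088 [0.0388 0.0408 0.0422] 43.0
0.092 [0.0389 0.0419 0.0557] 74.0
0.096 [0.0551 0.057  0.0586] 152.0
0.1 [0.0545 0.0565 0.0588] 148.0
0.104 [0.0539 0.0563 0.0579] 140.0
0.108 [0.0389 0.0408 0.0427] 29.0
```

```bash
python3 -m crank '[{"dp":[0,0,0],"delta_rot":[0,0,-0.0169],"fingers":0.2},{"dp":[0,0,0],"delta_rot":[0,0,-0.0169],"fingers":0.2},{"dp":[0,0,0],"delta_rot":[0,0,-0.0169],"fingers":0.2},{"dp":[0,0,0],"delta_rot":[0,0,-0.0169],"fingers":0.2},{"dp":[0,0,0],"delta_rot":[0,0,-0.0169],"fingers":0.2},{"dp":[0,0,0],"delta_rot":[0,0,-0.0169],"fingers":0.2},{"dp":[0,0,0],"delta_rot":[0,0,-0.0169],"fingers":0.2},{"dp":[0,0,0],"delta_rot":[0,0,-0.0169],"fingers":0.2},{"dp":[0,0,0],"delta_rot":[0,0,-0.0169],"fingers":0.2}]' 20
cat > st.py <<'E'
from h import *
import sys
s=manip.sense();M=R.from_quat(s["tool_rot"]).as_matrix()
print("t",round(float(s["t"]),2),"tcp",(s["tcp_pos"]*1000).round(1),"xdir",np.degrees(np.arctan2(M[1,0],M[0,0])).round(2),"z",M[:,2].round(3),"Ftool",(s["force"]@M).round(2),"gap",s["finger_gap"].round(3))
if len(sys.argv)>2:
    g=np.array([float(a) for a in sys.argv[1:4]]);print("shift mm tool",((g-s["tcp_pos"]*1000)@M).round(1))
E
python3 st.py 465.5 -126.1 250
```

```text
t: 0.85
tcp_pos: [0.1852, -0.5966, 0.3033]
tool_rot: [0.808, 0.59, 0.0, -0.001]
force: [-0.3, 0.5, -0.2]
finger_gap: 0.6
gripper_force: 0.0Traceback (most recent call last):
  File "st.py", line 4, in <module>
    print("t",round(float(s["t"]),2),"tcp",(s["tcp_pos"]*1000).round(1),"xdir",np.degrees(np.arctan2(M[1,0],M[0,0])).round(2),"z",M[:,2].round(3),"Ftool",(s["force"]@M).round(2),"gap",s["finger_gap"].round(3))
                                                                                                                                                                                        ^^^^^^^^^^^^^^^^^^^^^
AttributeError: 'float' object has no attribute 'round'
```

```bash
sed -i 's/s\["finger_gap"\].round(3)/s["finger_gap"]/' st.py
python3 -m crank '[{"dp":[0.076,0.017,0.008],"delta_rot":[0,0,0],"fingers":0.2},{"dp":[0.076,0.017,0.008],"delta_rot":[0,0,0],"fingers":0.2},{"dp":[0.076,0.017,0.008],"delta_rot":[0,0,0],"fingers":0.2},{"dp":[0.076,0.017,0.008],"delta_rot":[0,0,0],"fingers":0.2},{"dp":[0.076,0.017,0.008],"delta_rot":[0,0,0],"fingers":0.2},{"dp":[0.076,0.017,0.008],"delta_rot":[0,0,0],"fingers":0.2},{"dp":[0.076,0.017,0.008],"delta_rot":[0,0,0],"fingers":0.2},{"dp":[0.076,0.017,0.008],"delta_rot":[0,0,0],"fingers":0.2},{"dp":[0.076,0.017,0.008],"delta_rot":[0,0,0],"fingers":0.2},{"dp":[0.076,0.017,0.008],"delta_rot":[0,0,0],"fingers":0.2},{"dp":[0.076,0.017,0.008],"delta_rot":[0,0,0],"fingers":0.2},{"dp":[0,0,0],"delta_rot":[0,0,0],"fingers":0.2}]'; python3 st.py 465.5 -126.1 100
```

```text
t: 1.85
tcp_pos: [0.4043, -0.2219, 0.2589]
tool_rot: [0.807, 0.59, 0.001, -0.003]
force: [-0.1, 0.1, -0.6]
finger_gap: 0.599
gripper_force: 0.0
t 1.85 tcp [ 404.3 -221.9  258.9] xdir 72.37 z [-0.002  0.005 -1.   ] Ftool [ 0.06 -0.08  0.58] gap 0.5985644509003146
shift mm tool [109.1  29.9 159.3]
```

```bash

python3 -m crank '[{"dp":[0.05,0.015,0],"delta_rot":[0,0,0],"fingers":0.2},{"dp":[0.05,0.015,0],"delta_rot":[0,0,0],"fingers":0.2},{"dp":[0.05,0.015,0],"delta_rot":[0,0,0],"fingers":0.2},{"dp":[0.05,0.015,0],"delta_rot":[0,0,0],"fingers":0.2},{"dp":[0,0,0.056],"delta_rot":[0,0,0],"fingers":0.2},{"dp":[0,0,0.056],"delta_rot":[0,0,0],"fingers":0.2},{"dp":[0,0,0.056],"delta_rot":[0,0,0],"fingers":0.2},{"dp":[0,0,0.056],"delta_rot":[0,0,0],"fingers":0.2},{"dp":[0,0,0.056],"delta_rot":[0,0,0],"fingers":0.2},{"dp":[0,0,0.056],"delta_rot":[0,0,0],"fingers":0.2},{"dp":[0,0,0],"delta_rot":[0,0,0],"fingers":0.2}]'; python3 st.py 465.5 -126.1 117
python3 - <<'E'
from h import *
p,d=manip.snapshot("scene");np.savez("s1.npz",p=p,d=d)
cv2.imwrite("pics/s1.png",cv2.resize(p[120:290,30:230,::-1],None,fx=3.5,fy=3.5,interpolation=cv2.INTER_CUBIC))
E
```

```text
t: 2.77
tcp_pos: [0.4606, -0.1418, 0.0876]
tool_rot: [0.809, 0.588, -0.002, -0.004]
force: [-0.1, 0.3, 0.3]
finger_gap: 0.599
gripper_force: 0.0
t 2.77 tcp [ 460.6 -141.8   87.6] xdir 71.96 z [-0.008  0.005 -1.   ] Ftool [ 0.31 -0.17 -0.31] gap 0.5989041814505258
shift mm tool [ 16.5  -0.5 -29.4]
```

View pics/s1.png

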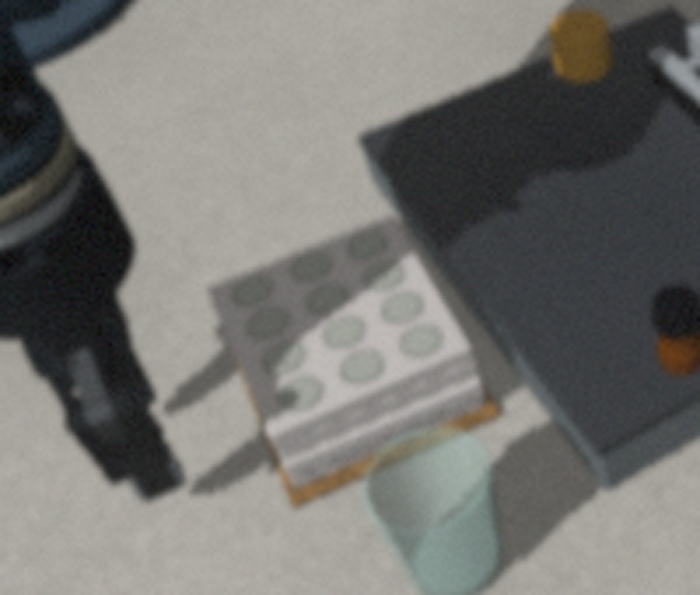

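The view shows the gripper behind the stack with the fingertips (crop px (150,490)) just above the table. I'll touch off gently to learn the tip length.

```bash

python3 -m crank '[{"dp":[0,0,0.008],"delta_rot":[0,0,0],"fingers":0.2},{"dp":[0,0,0.008],"delta_rot":[0,0,0],"fingers":0.2},{"dp":[0,0,0.006],"delta_rot":[0,0,0],"fingers":0.2},{"dp":[0,0,0],"delta_rot":[0,0,0],"fingers":0.2}]'
python3 -m crank '[{"dp":[0,0,0.002],"delta_rot":[0,0,0],"fingers":0.2},{"dp":[0,0,0.002],"delta_rot":[0,0,0],"fingers":0.2}]' | grep -E 'tcp|force:'
python3 -m crank '[{"dp":[0,0,0.002],"delta_rot":[0,0,0],"fingers":0.2},{"dp":[0,0,0.002],"delta_rot":[0,0,0],"fingers":0.2}]' | grep -E 'tcp|force:'
```

```text
t: 3.15
tcp_pos: [0.4632, -0.1427, 0.0817]
tool_rot: [0.809, 0.588, 0.0, 0.001]
force: [0.8, -0.4, -1.0]
finger_gap: 0.602
gripper_force: 0.0
tcp_pos: [0.4632, -0.1426, 0.0796]
force: [-0.1, 0.4, 0.0]
gripper_force: 0.0
tcp_pos: [0.4629, -0.1425, 0.0772]
force: [-0.2, 0.1, -0.1]
gripper_force: 0.0
```

```bash

python3 -m crank '[{"dp":[0,0,0],"delta_rot":[0,0,0],"fingers":0.2},{"dp":[0,0,0],"delta_rot":[0,0,0],"fingers":0.2}]' | grep -E 'tcp|force:'
python3 -m crank '[{"dp":[0,0,0.002],"delta_rot":[0,0,0],"fingers":0.2},{"dp":[0,0,0.002],"delta_rot":[0,0,0],"fingers":0.2},{"dp":[0,0,0],"delta_rot":[0,0,0],"fingers":0.2}]' | grep -E 'tcp|force:'
python3 -m crank '[{"dp":[0,0,0.002],"delta_rot":[0,0,0],"fingers":0.2},{"dp":[0,0,0.002],"delta_rot":[0,0,0],"fingers":0.2},{"dp":[0,0,0],"delta_rot":[0,0,0],"fingers":0.2}]' | grep -E 'tcp|force:'
python3 -m crank '[{"dp":[0,0,0.002],"delta_rot":[0,0,0],"fingers":0.2},{"dp":[0,0,0],"delta_rot":[0,0,0],"fingers":0.2}]' | grep -E 'tcp|force:'
```

```text
tcp_pos: [0.4628, -0.1425, 0.0769]
force: [0.5, 0.1, -0.2]
gripper_force: 0.0
tcp_pos: [0.4627, -0.1424, 0.0747]
force: [-0.0, 0.4, -0.5]
gripper_force: 0.0
tcp_pos: [0.4627, -0.1424, 0.0727]
force: [1.1, 0.8, -0.1]
gripper_force: 0.0
tcp_pos: [0.4628, -0.1424, 0.0718]
force: [-0.1, -0.1, -0.5]
gripper_force: 0.0
```

```bash

for i in 1 ; do python3 -m crank '[{"dp":[0,0,0.002],"delta_rot":[0,0,0],"fingers":0.2},{"dp":[0,0,0],"delta_rot":[0,0,0],"fingers":0.2}]' | grep -E 'tcp|^force:'; done
python3 -m crank '[{"dp":[0,0,0.002],"delta_rot":[0,0,0],"fingers":0.2},{"dp":[0,0,0],"delta_rot":[0,0,0],"fingers":0.2}]' | grep -E 'tcp|^force:'
python3 -m crank '[{"dp":[0,0,0.002],"delta_rot":[0,0,0],"fingers":0.2},{"dp":[0,0,0],"delta_rot":[0,0,0],"fingers":0.2}]' | grep -E 'tcp|^force:'
python3 -m crank '[{"dp":[0,0,0.002],"delta_rot":[0,0,0],"fingers":0.2},{"dp":[0,0,0],"delta_rot":[0,0,0],"fingers":0.2}]' | grep -E 'tcp|^force:'
```

```text
tcp_pos: [0.4628, -0.1425, 0.0708]
force: [-0.1, 0.9, -0.6]
tcp_pos: [0.4627, -0.1424, 0.0698]
force: [-0.2, 0.2, -0.3]
tcp_pos: [0.4628, -0.1425, 0.0694]
force: [-0.4, 0.6, 5.2]
tcp_pos: [0.4628, -0.1425, 0.0694]
force: [-1.7, 0.3, 14.6]
```

Contact came at TCP z ≈ 69.5 mm, so that is the tip length. I'll raise the tips to about 46.5 mm and approach the face.

```bash

python3 -m crank '[{"dp":[0,0,-0.048],"delta_rot":[0,0,0],"fingers":0.2},{"dp":[0,0,-0.048],"delta_rot":[0,0,0],"fingers":0.2},{"dp":[0,-0.0024,0],"delta_rot":[0,0,0],"fingers":0.2},{"dp":[0.016,-0.0024,0],"delta_rot":[0,0,0],"fingers":0.2},{"dp":[0.016,0,0],"delta_rot":[0,0,0],"fingers":0.2},{"dp":[0.016,0,0],"delta_rot":[0,0,0],"fingers":0.2},{"dp":[0.016,0,0],"delta_rot":[0,0,0],"fingers":0.2},{"dp":[0,0,0],"delta_rot":[0,0,0],"fingers":0.2},{"dp":[0,0,0],"delta_rot":[0,0,0],"fingers":0.2},{"dp":[0,0,0],"delta_rot":[0,0,0],"fingers":0.2}]'; python3 st.py 473.2 -102.3 116
```

```text
t: 5.82
tcp_pos: [0.4704, -0.111, 0.1155]
tool_rot: [0.809, 0.588, -0.0, -0.0]
force: [0.6, 0.9, -0.1]
finger_gap: 0.598
gripper_force: 0.0
t 5.82 tcp [ 470.4 -111.   115.5] xdir 72.03 z [-0.001  0.    -1.   ] Ftool [1.   0.34 0.1 ] gap 0.59789422935018
shift mm tool [ 9.2 -0.  -0.5]
```

```bash

python3 -m crank '[{"dp":[0.004,0,0],"delta_rot":[0,0,0],"fingers":0.2},{"dp":[0.004,0,0],"delta_rot":[0,0,0],"fingers":0.2},{"dp":[0.004,0,0],"delta_rot":[0,0,0],"fingers":0.2},{"dp":[0.004,0,0],"delta_rot":[0,0,0],"fingers":0.2},{"dp":[0,0,0],"delta_rot":[0,0,0],"fingers":0.2}]'>/dev/null; python3 st.py
python3 -m crank '[{"dp":[0.004,0,0],"delta_rot":[0,0,0],"fingers":0.2},{"dp":[0.004,0,0],"delta_rot":[0,0,0],"fingers":0.2},{"dp":[0.004,0,0],"delta_rot":[0,0,0],"fingers":0.2},{"dp":[0,0,0],"delta_rot":[0,0,0],"fingers":0.2}]'>/dev/null; python3 st.py
python3 - <<'E'
from h import *
p,d=manip.snapshot("top");np.savez("t1.npz",p=p,d=d)
cv2.imwrite("pics/t1.png",cv2.resize(p[155:315,190:390,::-1],None,fx=4,fy=3.75,interpolation=cv2.INTER_CUBIC))
E
```

```text
t 6.23 tcp [ 472.9 -103.4  116. ] xdir 72.0 z [ 0.  0. -1.] Ftool [-0.24  0.53  0.48] gap 0.5979233545708226
t 6.57 tcp [474.9 -97.8 116. ] xdir 72.0 z [ 0. -0. -1.] Ftool [ 0.16  1.05 -0.71] gap 0.6010392043284383
```

View pics/t1.png

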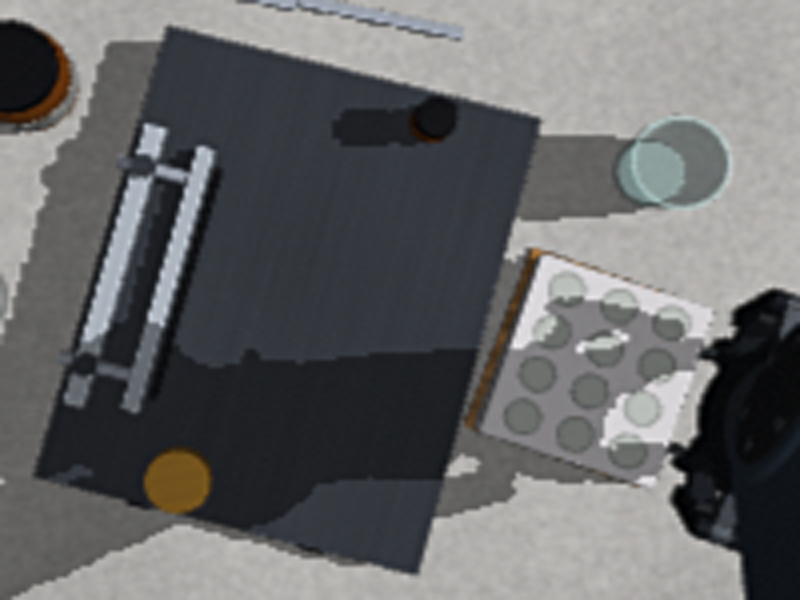

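The plate has moved about 5 mm along its +y, its leading edge going from crop px 545 to 538. The lower plates and the cork are unmoved. Now I'll push on, turning gradually to match the stand.

```bash

python3 -m crank '[{"dp":[0.01,-0.0006,0],"delta_rot":[0,0,-0.00046],"fingers":0.2},{"dp":[0.01,-0.0006,0],"delta_rot":[0,0,-0.00046],"fingers":0.2},{"dp":[0.01,-0.0006,0],"delta_rot":[0,0,-0.00046],"fingers":0.2},{"dp":[0.01,-0.0006,0],"delta_rot":[0,0,-0.00046],"fingers":0.2},{"dp":[0.01,-0.0005,0],"delta_rot":[0,0,-0.00046],"fingers":0.2},{"dp":[0.01,-0.0005,0],"delta_rot":[0,0,-0.00046],"fingers":0.2},{"dp":[0.01,-0.0005,0],"delta_rot":[0,0,-0.00046],"fingers":0.2},{"dp":[0.01,-0.0005,0],"delta_rot":[0,0,-0.00046],"fingers":0.2},{"dp":[0.01,-0.0004,0],"delta_rot":[0,0,-0.00046],"fingers":0.2},{"dp":[0.01,-0.0004,0],"delta_rot":[0,0,-0.00046],"fingers":0.2},{"dp":[0.01,-0.0004,0],"delta_rot":[0,0,-0.00046],"fingers":0.2},{"dp":[0.01,-0.0004,0],"delta_rot":[0,0,-0.00046],"fingers":0.2}]'>/dev/null; python3 st.py
python3 - <<'E'
from h import *
p,d=manip.snapshot("top");np.savez("t2.npz",p=p,d=d)
a=cv2.resize(p[155:315,190:390,::-1],None,fx=2,fy=2,interpolation=cv2.INTER_CUBIC)
p,d=manip.snapshot("scene");b=cv2.resize(p[110:270,60:260,::-1],None,fx=2,fy=2,interpolation=cv2.INTER_CUBIC)
cv2.imwrite("pics/t2.png",np.hstack([a,b]))
E
```

```text
t 7.62 tcp [489.7 -39.4 116. ] xdir 74.01 z [ 0. -0. -1.] Ftool [-4.22 -0.17 -2.05] gap 0.6010528751303583
```

View pics/t2.png

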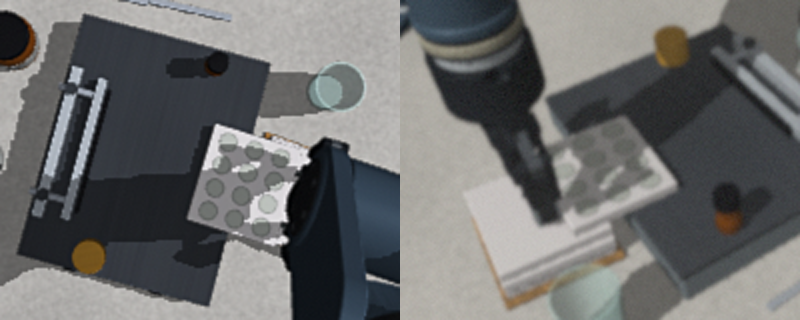

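The plate's leading part is on the stand (left edge px (215,125)–(188,218)), and the lower plates are still in place. Continuing.

```bash

python3 -m crank '[{"dp":[0.01,-0.0003,0],"delta_rot":[0,0,-0.00046],"fingers":0.2},{"dp":[0.01,-0.0003,0],"delta_rot":[0,0,-0.00046],"fingers":0.2},{"dp":[0.01,-0.0003,0],"delta_rot":[0,0,-0.00046],"fingers":0.2},{"dp":[0.01,-0.0003,0],"delta_rot":[0,0,-0.00046],"fingers":0.2},{"dp":[0.01,-0.0002,0],"delta_rot":[0,0,-0.00046],"fingers":0.2},{"dp":[0.01,-0.0002,0],"delta_rot":[0,0,-0.00046],"fingers":0.2},{"dp":[0.01,-0.0001,0],"delta_rot":[0,0,-0.00046],"fingers":0.2},{"dp":[0.01,0,0],"delta_rot":[0,0,-0.00046],"fingers":0.2},{"dp":[0.01,0,0],"delta_rot":[0,0,-0.00046],"fingers":0.2},{"dp":[0.01,0,0],"delta_rot":[0,0,-0.00046],"fingers":0.2},{"dp":[0.01,0,0],"delta_rot":[0,0,-0.00046],"fingers":0.2},{"dp":[0.01,0,0],"delta_rot":[0,0,-0.00046],"fingers":0.2}]'>/dev/null; python3 st.py
python3 -m crank '[{"dp":[0.01,0,0],"delta_rot":[0,0,0],"fingers":0.2},{"dp":[0.01,0,0],"delta_rot":[0,0,0],"fingers":0.2},{"dp":[0.008,0,0],"delta_rot":[0,0,0],"fingers":0.2},{"dp":[0.008,0,0],"delta_rot":[0,0,0],"fingers":0.2},{"dp":[0.008,0,0],"delta_rot":[0,0,0],"fingers":0.2},{"dp":[0.006,0,0],"delta_rot":[0,0,0],"fingers":0.2}]'>/dev/null; python3 st.py
python3 - <<'E'
from h import *
p,d=manip.snapshot("top");np.savez("t3.npz",p=p,d=d)
a=cv2.resize(p[170:300,190:330,::-1],None,fx=4,fy=4,interpolation=cv2.INTER_CUBIC)
cv2.imwrite("pics/t3.png",a)
E
```

```text
t 8.72 tcp [504.5  18.9 115.9] xdir 75.98 z [ 0. -0. -1.] Ftool [-2.56 -0.35 -0.6 ] gap 0.6020784228819566
t 9.22 tcp [510.5  43.  115.9] xdir 75.97 z [-0. -0. -1.] Ftool [-2.29 -0.25 -0.46] gap 0.6013261021692329
```

View pics/t3.png

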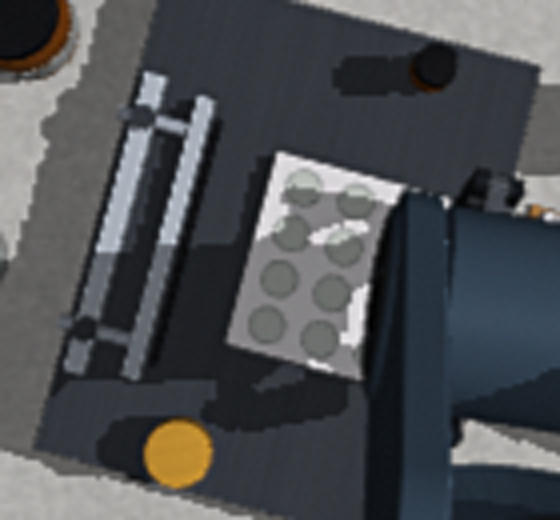

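The plate is parallel to the bar (edge slopes .263 and .261), about 33 mm short of the strip and within the strip's length. I'll approach slowly while watching the force.

```bash

python3 -m crank '[{"dp":[0.008,0,0],"delta_rot":[0,0,0],"fingers":0.2},{"dp":[0.008,0,0],"delta_rot":[0,0,0],"fingers":0.2},{"dp":[0.008,0,0],"delta_rot":[0,0,0],"fingers":0.2},{"dp":[0.008,0,0],"delta_rot":[0,0,0],"fingers":0.2},{"dp":[0.006,0,0],"delta_rot":[0,0,0],"fingers":0.2},{"dp":[0.004,0,0],"delta_rot":[0,0,0],"fingers":0.2}]'>/dev/null; python3 st.py
for i in 1; do python3 -m crank '[{"dp":[0.002,0,0],"delta_rot":[0,0,0],"fingers":0.2},{"dp":[0.002,0,0],"delta_rot":[0,0,0],"fingers":0.2},{"dp":[0.002,0,0],"delta_rot":[0,0,0],"fingers":0.2}]'>/dev/null; python3 st.py; done
python3 -m crank '[{"dp":[0.001,0,0],"delta_rot":[0,0,0],"fingers":0.2},{"dp":[0.001,0,0],"delta_rot":[0,0,0],"fingers":0.2},{"dp":[0.001,0,0],"delta_rot":[0,0,0],"fingers":0.2}]'>/dev/null; python3 st.py
```

```text
t 9.77 tcp [515.6  63.5 115.9] xdir 75.99 z [ 0. -0. -1.] Ftool [-2.49  0.39 -0.81] gap 0.6032228078824888
t 10.02 tcp [516.2  66.  115.9] xdir 75.97 z [-0. -0. -1.] Ftool [-3.02  0.92 -0.46] gap 0.5988672512754267
t 10.27 tcp [516.6  67.3 115.9] xdir 75.96 z [-0. -0. -1.] Ftool [-2.56 -0.16 -0.74] gap 0.5984313073074239
```

```bash

python3 -m crank '[{"dp":[0.001,0,0],"delta_rot":[0,0,0],"fingers":0.2},{"dp":[0.001,0,0],"delta_rot":[0,0,0],"fingers":0.2},{"dp":[0.001,0,0],"delta_rot":[0,0,0],"fingers":0.2},{"dp":[0.001,0,0],"delta_rot":[0,0,0],"fingers":0.2}]'>/dev/null; python3 st.py
python3 -m crank '[{"dp":[0.001,0,0],"delta_rot":[0,0,0],"fingers":0.2},{"dp":[0.001,0,0],"delta_rot":[0,0,0],"fingers":0.2}]'>/dev/null; python3 st.py
python3 -m crank '[{"dp":[0.001,0,0],"delta_rot":[0,0,0],"fingers":0.2},{"dp":[0.001,0,0],"delta_rot":[0,0,0],"fingers":0.2}]'>/dev/null; python3 st.py
python3 - <<'E'
from h import *
p,d=manip.snapshot("top");np.savez("t4.npz",p=p,d=d)
a=cv2.resize(p[180:280,200:280,::-1],None,fx=6,fy=6,interpolation=cv2.INTER_CUBIC)
cv2.imwrite("pics/t4.png",a)
E
```

```text
t 10.6 tcp [517.1  69.3 115.9] xdir 75.96 z [ 0. -0. -1.] Ftool [-1.89 -0.98 -0.58] gap 0.6022794994092
t 10.77 tcp [517.3  70.3 115.9] xdir 75.97 z [ 0. -0. -1.] Ftool [-2.36 -0.94 -0.54] gap 0.600392071427579
t 10.93 tcp [517.5  71.3 115.9] xdir 75.97 z [-0.  0. -1.] Ftool [-2.24 -0.05 -0.04] gap 0.5980245375862511
```

View pics/t4.png

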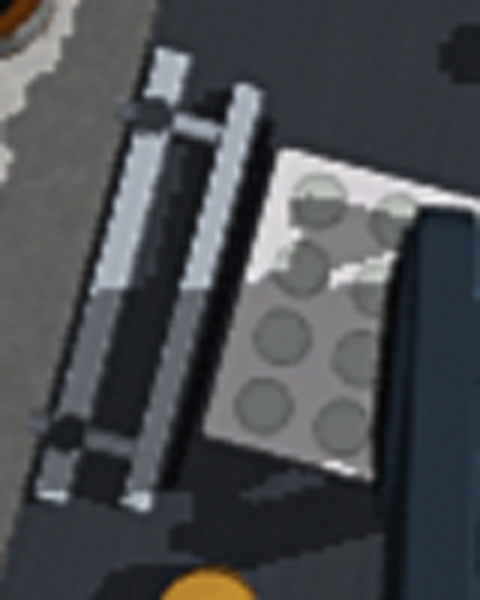

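The plate's left edge (px 248 at row 280) is 12–13 mm from the bar (px 212), strip included. That leaves roughly 5 mm.

```bash

python3 -m crank '[{"dp":[0.001,0,0],"delta_rot":[0,0,0],"fingers":0.2},{"dp":[0.001,0,0],"delta_rot":[0,0,0],"fingers":0.2},{"dp":[0.001,0,0],"delta_rot":[0,0,0],"fingers":0.2}]'>/dev/null; python3 st.py
python3 -m crank '[{"dp":[0.001,0,0],"delta_rot":[0,0,0],"fingers":0.2},{"dp":[0.001,0,0],"delta_rot":[0,0,0],"fingers":0.2}]'>/dev/null; python3 st.py
python3 -m crank '[{"dp":[0.001,0,0],"delta_rot":[0,0,0],"fingers":0.2}]'>/dev/null; python3 st.py
python3 -m crank '[{"dp":[0.001,0,0],"delta_rot":[0,0,0],"fingers":0.2}]'>/dev/null; python3 st.py
python3 -m crank '[{"dp":[0.001,0,0],"delta_rot":[0,0,0],"fingers":0.2}]'>/dev/null; python3 st.py
python3 -m crank '[{"dp":[0.001,0,0],"delta_rot":[0,0,0],"fingers":0.2}]'>/dev/null; python3 st.py
```

```text
t 11.23 tcp [517.9  72.8 115.9] xdir 75.96 z [ 0.  0. -1.] Ftool [-2.88  0.52 -1.75] gap 0.5988450654286218
t 11.4 tcp [518.2  73.7 115.9] xdir 75.96 z [-0. -0. -1.] Ftool [-3.03  0.65 -1.25] gap 0.5993281427206919
t 11.48 tcp [518.3  74.2 115.9] xdir 75.97 z [ 0. -0. -1.] Ftool [-3.52  0.85 -1.39] gap 0.5988232801742936
t 11.57 tcp [518.4  74.7 115.9] xdir 75.97 z [ 0. -0. -1.] Ftool [-2.52  0.02 -1.76] gap 0.5988966494816302
t 11.65 tcp [518.5  75.2 115.9] xdir 75.97 z [-0. -0. -1.] Ftool [-3.31  0.37 -1.56] gap 0.5981969241467135
t 11.73 tcp [518.7  75.6 115.9] xdir 75.97 z [-0. -0. -1.] Ftool [-3.66  0.04 -0.86] gap 0.6015014645405754
```

```bash

python3 -m crank '[{"dp":[0.001,0,0],"delta_rot":[0,0,0],"fingers":0.2}]'>/dev/null; python3 st.py
python3 -m crank '[{"dp":[0.0006,0,0],"delta_rot":[0,0,0],"fingers":0.2}]'>/dev/null; python3 st.py
python3 -m crank '[{"dp":[0.0006,0,0],"delta_rot":[0,0,0],"fingers":0.2}]'>/dev/null; python3 st.py
python3 -m crank '[{"dp":[0.0006,0,0],"delta_rot":[0,0,0],"fingers":0.2}]'>/dev/null; python3 st.py
python3 -m crank '[{"dp":[0.0006,0,0],"delta_rot":[0,0,0],"fingers":0.2}]'>/dev/null; python3 st.py
```

```text
t 11.82 tcp [518.8  76.1 115.9] xdir 75.98 z [ 0. -0. -1.] Ftool [-3.04 -0.11 -0.29] gap 0.6020958484924785
t 11.9 tcp [518.9  76.4 115.9] xdir 75.97 z [-0. -0. -1.] Ftool [-3.7   1.24 -0.65] gap 0.5989381665070737
t 11.98 tcp [519.   76.6 115.9] xdir 75.97 z [ 0. -0. -1.] Ftool [-3.35  0.46 -1.73] gap 0.601930495092155
t 12.07 tcp [519.   76.9 115.9] xdir 75.97 z [-0. -0. -1.] Ftool [-2.95 -0.76 -1.07] gap 0.6010164046066161
t 12.15 tcp [519.1  77.2 115.9] xdir 75.97 z [ 0. -0. -1.] Ftool [-3.5  -0.01 -0.2 ] gap 0.6021274261740688
```

```bash

python3 -m crank '[{"dp":[0.0006,0,0],"delta_rot":[0,0,0],"fingers":0.2}]'>/dev/null; python3 st.py
python3 -m crank '[{"dp":[0.0006,0,0],"delta_rot":[0,0,0],"fingers":0.2}]'>/dev/null; python3 st.py
python3 -m crank '[{"dp":[0.0006,0,0],"delta_rot":[0,0,0],"fingers":0.2}]'>/dev/null; python3 st.py
python3 -m crank '[{"dp":[0.0006,0,0],"delta_rot":[0,0,0],"fingers":0.2}]'>/dev/null; python3 st.py
```

```text
t 12.23 tcp [519.2  77.5 115.9] xdir 75.97 z [ 0. -0. -1.] Ftool [-3.96  0.85 -1.04] gap 0.59369530398397
t 12.32 tcp [519.2  77.8 115.9] xdir 75.97 z [ 0. -0. -1.] Ftool [-4.75  0.73 -0.65] gap 0.6017040721807281
t 12.4 tcp [519.3  78.1 115.9] xdir 75.97 z [ 0. -0. -1.] Ftool [-2.86  1.01 -1.27] gap 0.6028154669012322
t 12.48 tcp [519.4  78.3 115.9] xdir 75.98 z [ 0. -0. -1.] Ftool [-5.44 -0.04 -0.82] gap 0.5998568951373375
```

```bash

python3 -m crank '[{"dp":[0.0004,0,0],"delta_rot":[0,0,0],"fingers":0.2}]'>/dev/null; python3 st.py
python3 -m crank '[{"dp":[0.0004,0,0],"delta_rot":[0,0,0],"fingers":0.2}]'>/dev/null; python3 st.py
python3 -m crank '[{"dp":[0.0004,0,0],"delta_rot":[0,0,0],"fingers":0.2}]'>/dev/null; python3 st.py
```

```text
t 12.57 tcp [519.4  78.4 115.9] xdir 75.98 z [-0. -0. -1.] Ftool [-6.07  0.36 -0.42] gap 0.6017310947912436
t 12.65 tcp [519.4  78.5 115.9] xdir 75.99 z [-0.    -0.001 -1.   ] Ftool [-5.8  -0.2  -2.11] gap 0.5963024622042612
t 12.73 tcp [519.4  78.5 115.9] xdir 76.0 z [-0.    -0.001 -1.   ] Ftool [-7.12  0.13 -1.41] gap 0.598346567360435
```

```bash

python3 -m crank '[{"dp":[0.0004,0,0],"delta_rot":[0,0,0],"fingers":0.2}]'>/dev/null; python3 st.py
python3 -m crank '[{"dp":[0.0004,0,0],"delta_rot":[0,0,0],"fingers":0.2}]'>/dev/null; python3 st.py
python3 -m crank '[{"dp":[0,0,0],"delta_rot":[0,0,0],"fingers":0.2}]'>/dev/null; python3 st.py
python3 -m crank '[{"dp":[0,0,0],"delta_rot":[0,0,0],"fingers":0.2}]'>/dev/null; python3 st.py
```

```text
t 12.82 tcp [519.5  78.6 115.9] xdir 76.01 z [-0.    -0.001 -1.   ] Ftool [-8.39  1.   -0.26] gap 0.5993507810528439
t 12.9 tcp [519.5  78.7 115.9] xdir 76.01 z [-0.    -0.001 -1.   ] Ftool [-8.14  1.1  -2.21] gap 0.5951481025994313
t 12.98 tcp [519.5  78.7 115.9] xdir 76.01 z [-0.    -0.001 -1.   ] Ftool [-7.43  1.05 -1.37] gap 0.5983774693263828
t 13.07 tcp [519.5  78.7 115.9] xdir 76.0 z [-0.001 -0.001 -1.   ] Ftool [-7.64  0.99 -1.79] gap 0.5980898608494808
```

```bash

python3 -m crank '[{"dp":[0.0004,0,0],"delta_rot":[0,0,0],"fingers":0.2},{"dp":[0,0,0],"delta_rot":[0,0,0],"fingers":0.2},{"dp":[0,0,0],"delta_rot":[0,0,0],"fingers":0.2},{"dp":[0,0,0],"delta_rot":[0,0,0],"fingers":0.2}]'>/dev/null; python3 st.py
python3 -m crank '[{"dp":[0.0002,0,0],"delta_rot":[0,0,0],"fingers":0.2},{"dp":[0,0,0],"delta_rot":[0,0,0],"fingers":0.2},{"dp":[0,0,0],"delta_rot":[0,0,0],"fingers":0.2},{"dp":[0,0,0],"delta_rot":[0,0,0],"fingers":0.2},{"dp":[0,0,0],"delta_rot":[0,0,0],"fingers":0.2},{"dp":[0,0,0],"delta_rot":[0,0,0],"fingers":0.2}]'>/dev/null; python3 st.py
python3 -m crank '[{"dp":[0,0,0],"delta_rot":[0,0,0],"fingers":0.2},{"dp":[0,0,0],"delta_rot":[0,0,0],"fingers":0.2},{"dp":[0,0,0],"delta_rot":[0,0,0],"fingers":0.2},{"dp":[0,0,0],"delta_rot":[0,0,0],"fingers":0.2}]'>/dev/null; python3 st.py
python3 - <<'E'
from h import *
p,d=manip.snapshot("top");np.savez("t5.npz",p=p,d=d)
a=cv2.resize(p[180:280,200:280,::-1],None,fx=5,fy=5,interpolation=cv2.INTER_CUBIC)
cv2.imwrite("pics/t5.png",a)
E
```

```text
t 13.4 tcp [519.5  78.7 115.9] xdir 76.01 z [-0.001 -0.001 -1.   ] Ftool [-8.01  0.83 -1.16] gap 0.5969773922882902
t 13.9 tcp [519.5  78.7 115.9] xdir 76.01 z [-0.001 -0.001 -1.   ] Ftool [-7.93  0.54 -0.92] gap 0.6023069016579176
t 14.23 tcp [519.5  78.8 115.9] xdir 76.01 z [-0.001 -0.001 -1.   ] Ftool [-8.39  0.71 -2.07] gap 0.6004644829768985
```

View pics/t5.png

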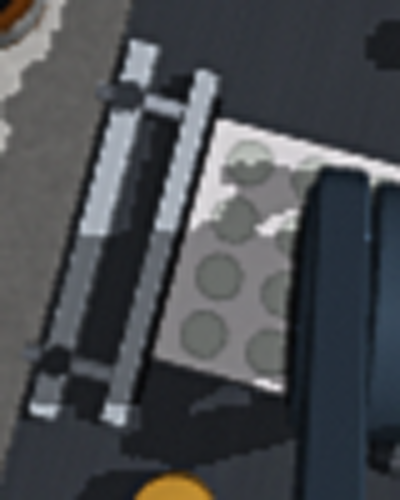

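The plate is square against the strip, with an even dark band. The force is rising with TCP stalled, so it is home. I'll press a little firmer, hold, then back off straight and slowly.

```bash

python3 -m crank '[{"dp":[0.0004,0,0],"delta_rot":[0,0,0],"fingers":0.2},{"dp":[0,0,0],"delta_rot":[0,0,0],"fingers":0.2},{"dp":[0,0,0],"delta_rot":[0,0,0],"fingers":0.2},{"dp":[0,0,0],"delta_rot":[0,0,0],"fingers":0.2},{"dp":[0,0,0],"delta_rot":[0,0,0],"fingers":0.2},{"dp":[0,0,0],"delta_rot":[0,0,0],"fingers":0.2},{"dp":[0,0,0],"delta_rot":[0,0,0],"fingers":0.2},{"dp":[0,0,0],"delta_rot":[0,0,0],"fingers":0.2},{"dp":[0,0,0],"delta_rot":[0,0,0],"fingers":0.2},{"dp":[0,0,0],"delta_rot":[0,0,0],"fingers":0.2}]'>/dev/null; python3 st.py
python3 -m crank '[{"dp":[-0.001,0,0],"delta_rot":[0,0,0],"fingers":0.2},{"dp":[-0.001,0,0],"delta_rot":[0,0,0],"fingers":0.2},{"dp":[-0.001,0,0],"delta_rot":[0,0,0],"fingers":0.2},{"dp":[-0.001,0,0],"delta_rot":[0,0,0],"fingers":0.2},{"dp":[-0.001,0,0],"delta_rot":[0,0,0],"fingers":0.2},{"dp":[-0.002,0,0],"delta_rot":[0,0,0],"fingers":0.2},{"dp":[-0.004,0,0],"delta_rot":[0,0,0],"fingers":0.2},{"dp":[-0.01,0,0],"delta_rot":[0,0,0],"fingers":0.2},{"dp":[-0.02,0,0],"delta_rot":[0,0,0],"fingers":0.2},{"dp":[-0.03,0,0],"delta_rot":[0,0,0],"fingers":0.2}]'>/dev/null; python3 st.py
python3 -m crank '[{"dp":[0,0,-0.06],"delta_rot":[0,0,0],"fingers":0.2},{"dp":[0,0,-0.06],"delta_rot":[0,0,0],"fingers":0.2},{"dp":[0,0,-0.06],"delta_rot":[0,0,0],"fingers":0.2},{"dp":[-0.06,0,-0.05],"delta_rot":[0,0,0],"fingers":0.2},{"dp":[-0.07,0,0],"delta_rot":[0,0,0],"fingers":0.2},{"dp":[-0.07,0,0],"delta_rot":[0,0,0],"fingers":0.2},{"dp":[-0.07,0,0],"delta_rot":[0,0,0],"fingers":0.2},{"dp":[-0.07,0,0],"delta_rot":[0,0,0],"fingers":0.2},{"dp":[-0.07,0,0],"delta_rot":[0,0,0],"fingers":0.2},{"dp":[-0.07,0,0],"delta_rot":[0,0,0],"fingers":0.2},{"dp":[0,0,0],"delta_rot":[0,0,0],"fingers":0.2}]'>/dev/null; python3 st.py
python3 - <<'E'
from h import *
p,d=manip.snapshot("top");np.savez("t6.npz",p=p,d=d)
cv2.imwrite("pics/t6.png",cv2.resize(p[155:315,190:390,::-1],None,fx=4,fy=3.75,interpolation=cv2.INTER_CUBIC))
P=cloud("top",d);roi=np.zeros(d.shape,bool)
for n,r,z in(("plate",(slice(180,275),slice(222,290)),.052),("stack",(slice(215,290),slice(305,375)),.042)):
    roi[:]=0;roi[r]=1
    print(n,rect("top",roi&(p.min(2)>70)&(abs(P[...,2]-z)<.006) if n=="plate" else roi&(abs(P[...,2]-z)<.006),z))
E
```

```text
t 15.12 tcp [519.5  78.8 115.9] xdir 76.02 z [-0.001 -0.002 -1.   ] Ftool [-9.11  0.65 -2.19] gap 0.5962745735403591
t 15.95 tcp [511.   45.4 115.9] xdir 76.05 z [ 0.  0. -1.] Ftool [-0.02 -0.61 -0.68] gap 0.5971511205229791
t 16.87 tcp [ 452.3 -193.7  231.2] xdir 75.6 z [ 0.002 -0.004 -1.   ] Ftool [ 0.3   0.59 -0.51] gap 0.6042794839818058
plate (((534.4739379882812, 136.29505920410156), (99.31664276123047, 109.76287078857422), 76.08969116210938), array([[469.264   , 101.286705],
       [575.80786 ,  74.89941 ],
       [599.68384 , 171.3034  ],
       [493.14    , 197.6907  ]], dtype=float32))
stack (((491.4552307128906, -43.10835266113281), (100.55083465576172, 109.73152923583984), 71.62330627441406), array([[ 423.5374  ,  -73.5228  ],
       [ 527.6731  , -108.117096],
       [ 559.37305 ,  -12.693909],
       [ 455.23737 ,   21.90039 ]], dtype=float32))
```

View pics/t6.png

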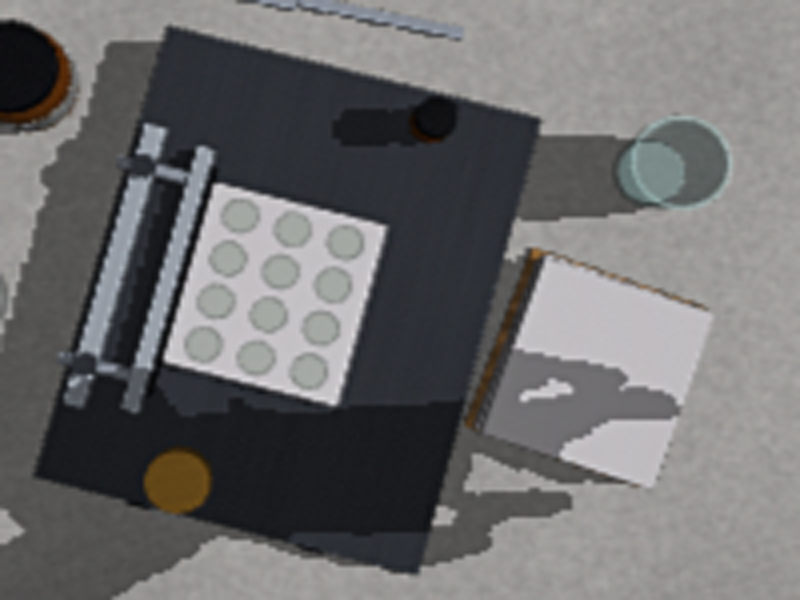

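The plate rests square against the strip. The stack, vial, weight and beaker are where they were, and the arm is clear.

```bash
python3 -c "
from station import manip;print(manip.sign_off())"
```

```text
the job is handed in; nothing more can be done
None
```

The job is handed in: the top plate was slid onto the stand, pressed home against the strip for about two seconds (peak reading about 9 N) and left resting square against it, with the other plates about 1 mm from their first measured position (within camera error) and nothing else seen to move; no verdict came back.

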